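Close up the servo case

TASK

Close up the servo case without gripping anything: with your fingertips push the upright inner flap down until it lies flat over the servos, and only then swing the lid over and press it fully shut. Push only, do not pinch the flap or the lid, and leave the servos, the screwdriver and the cup where they are.

Things in the scene. Friction and masses are not known exactly. Their poses are not given: they have to be found in the camera images.
- case: servo storage case, grey plastic tub 160 (x) x 200 (y) x 65 (z) mm, walls and floor 6 mm, fixed to the desk. Origin: centre of its underside. Its +x points horizontally from the side with the flap's hinge to the side with the lid's hinge; y runs along both hinges. Two ribs (31 mm high) part it into three bays for servos
- flap (a joint): white inner flap, a 110 x 160 mm plate (160 along the hinge), 3 mm thick, hinged inside the tub at the wall opposite to the lid's hinge. 0 = folded down flat over the bays (end stop, top face 49 mm above the desk), 1.57 = upright, 1.9 = leaning back out of the case (stop). Stiff hinge (about 0.1 N m): it stays where it is left; 1 to 2 N near its free edge moves it
- flap_hinge (a point): middle of the flap's hinge line, 46 mm above the desk, 66 mm from the case's centre towards case -x; the line runs along the case's y
- flap_edge (a point): middle of the flap's free edge, 112 mm from the hinge line, on the face that ends on top (and looks away from the lid while the flap is upright). That plate is flap_c1; a 90 x 136 x 3 mm panel (flap_c2) stiffens its other face, which looks towards the lid
- lid (a joint): grey lid of the case, 160 x 200 mm (200 along the hinge), 6 mm thick, with a black 130 x 170 x 5 mm liner (lid_c2) on its inner face; its shell is lid_c1. 0 = fully shut on the rim (end stop, its top 71 mm above the desk), 1.57 = standing upright, 2.05 = wide open stop. Stiff hinge (about 0.2 N m): it stays where it is left and does not fall; 1 to 3 N near its free edge moves it
- lid_hinge (a point): middle of the lid's hinge line, on the tub's rim, 65 mm above the desk, 80 mm from the case's centre towards case +x; the line runs along the case's y
- lid_edge (a point): middle of the lid's free edge, 160 mm from the hinge line, on its outer face (6 mm out from the plane through the hinge line)
- servo_a_center (a point): centre of a loose black servo motor, 54 x 40 x 20 mm, 55 g, lying in the case's -y bay, wholly below the folded flap; to be left lying there
- servo_b_center (a point): centre of a loose black servo motor, 54 x 40 x 20 mm, 55 g, lying in the case's +y bay, wholly below the folded flap; to be left lying there
- screwdriver: loose black-handled screwdriver, 170 mm long, lying beside the case's +y side; origin on the desk under its middle; to be left alone
- pot_center (a point): centre (25 mm above the desk) of a loose white plastic cup, 52 mm across and 50 mm high, beside the case's -y side; to be left alone

How it is judged:
On the way, in this order (a step that is already met when the one before it is completed fails the run):
1. the flap lies folded down while the lid still stands open (value of joint flap below 0.12 rad and value of joint lid above 1.2 rad), for 0.2 s.
2. the lid is shut over the folded flap (value of joint lid below 0.05 rad and value of joint flap below 0.12 rad), for 0.2 s.
At the end, for the whole second after the job is handed in: Lid within 0.05 rad of fully shut, flap within 0.12 rad of flat beneath it, servos, screwdriver and cup each within 20 mm of where they started (all of step 2 and distance of each of servo_a_center, servo_b_center, screwdriver, pot_center from where it was at the start of the episode below 0.02 m); the robot touches nothing.
It fails at once if the lid is swung below 1.2 rad before the flap is down (value of joint lid below 1.2 rad and value of joint flap above 0.25 rad).
It fails at once if the flap is pinched between the fingers (contact force between the fingers and flap_c1 above 1 N and contact force between the fingers and flap_c2 above 1 N).
It fails at once if the lid is pinched between the fingers (contact force between the fingers and lid_c1 above 1 N and contact force between the fingers and lid_c2 above 1 N).
It fails at once if a servo, the screwdriver or the cup is displaced or lifted by more than 20 mm (distance of any of servo_a_center, servo_b_center, screwdriver, pot_center from where it was at the start of the episode above 0.02 m).
It also fails if it takes over 58 s, if anything falls off the work surface, if the arm or the gripper's body presses on something with over 40 N, if the wrist force passes 120 N, or if a joint passes its speed limit or range.

ROBOT

A 6-joint arm with a two-finger parallel gripper is mounted at the origin on the work surface. World frame = base frame: x ahead of the robot, y to its left, z up, the work surface at z = 0. Lengths are in m, angles in rad, forces in N, time in s.
With the tool pointing down it reaches from about 0.4 to 0.925 m from the base axis. Payload 12.5 kg.
Tool frame: the origin (TCP) lies on the centre line of the jaws, within the pads' length; the fingertips stand 17 mm ahead of it and the grasp point (between the pads) lies 2 mm behind it; z points along the fingers, y is the direction in which the jaws open and shut (so a half turn about z gives the same grasp; the last joint's range is limited). The gripper opens to 95 mm and grips with 3 to 60 N. Pads are 20 mm wide; open, the fingers measure 119 mm over their backs; the gripper's body (75 mm by 180 mm) begins 59 mm behind the grasp point.
Start: joints at [1.056, 0.491, 1.559, -0, 1.092, -0.106], TCP at [0.248, 0.574, 0.232] pointing down, gripper open.
Joint ranges: [-3.1, 3.1], [-0.84, 2.19], [0.05, 2.79], [-1.13, 4.28], [0.06, 2.93], [-2.69, 2.69]. Speed limits (rad/s): [2.22, 2.22, 2.79, 3.14, 3.14, 3.14].

INTERFACE

Orientations are given as a unit quaternion [x, y, z, w].
In Python, from workcell import r gives the robot as it stands.
- The arm moves only by the shell command python3 -m jog 'ROWS' [OPENING] [FORCE]. ROWS is JSON, a list of rows, each a list of 2 entries, a list of its own where there are three numbers: the shift along the tool's x, y, z in units of 30 mm (1.0 is 30 mm), then the turn about the tool's z in units of 6 degrees (1.0 is 6 degrees). A call has 1 to 8 rows; each row shifts and turns the commanded pose from where the row before left it, along the tool's axes as they then stand; what a row does not reach is not made up. A row lasts 1/12 s, in which the tool goes at most 41.7 mm and 7.16 degrees, less where a joint would pass 70% of its speed; a pose out of reach is approached as far as the arm can. A call is refused whole if a number of a shift passes 1 or a number of a turn 1, either way. A call with a gripper value outside its range is refused whole. OPENING is the closure, from 0 (fully open) to 1 (shut), set as the call begins (- or left out, the last holds). The fingers move at their own pace and stop on an object; FORCE is the grip in N (left out, the last holds). Time passes only in rows, so rows that do not move let the fingers close. It gives the time, the measured TCP pose, the force and the opening at its end, in the units of the state.
- r.state(): the state, without advancing time (a new reading comes with each control period).
- r.camera(name): name is "scene" or "top" or "wrist"; returns the picture (384x512x3 uint8, red, green, blue); there is no depth.
- r.calibration(name): a dict with "fx", "fy", "cx", "cy" (pixels), "camera_from_world" (4x4, takes a point from world to camera coordinates). Camera axes: x right, y down, z forward; pixel columns grow to the right and rows downward; lengths in m; the calibration is good to about 2 mm. The wrist camera is an equidistant fisheye: a pixel r from the principal point sees the ray r / f radians off the axis. A picture is of the moment at which its call begins: read the wrist's pose just before it. calibration takes no time and is no camera call; for the wrist camera it gives the pose at the moment of the call.
- r.close_job(): hands the job in, once; it reports no verdict.
Trained networks look in the newest picture that a camera, given by its name, has taken for a name from the list of things; names that differ only in an ending like _2 or _b are one class to them, and where a whole thing is asked for, a point or a joint stands for the part that bears it (a point fixed in the world has none). Each returns a list of dicts, best first, with "conf" (0 to 1); they miss things now and then, are a little off and sometimes report something else, mostly with a low value. They report only what shows in the picture. A call takes as long as a camera call.
- r.outline_of(camera, target): "region" (384x512 bool, what is visible of it) and "xy" ([column, row] in pixels, amid what is visible of it).
The state is a dict: "t": time; "joint_positions": joint angles; "joint_velocities": joint speeds; "joint_efforts": joint torques, N m; "tcp_pos": TCP position; "orientation": TCP orientation; "force": force on the tool from outside, world axes, zero at the start; "moment": the same for the moment, N m; "grip_width": opening from 0.0 (shut) to 1.0 (fully open).
Only numpy, scipy, OpenCV 4.12 (cv2) and the standard library are available. Lean on these libraries where they do the work, as an engineer would, in place of code of your own. Each camera call takes 0.05 s, during which the arm holds its last target. There are 200 camera calls.

## Working session

There is one attempt and no reset: what is moved stays moved. The work goes in short steps, Python scripts to look and compute and a shell command to move; the robot and the scene stay as the last step left them, time stands still between calls to the robot, and variables do not carry over. Pictures are saved under pics/ and viewed, about 8 in all and at most 12, crops included, and the job is handed in when it is done.

```bash
mkdir -p pics; ls; python3 - <<'E'
from workcell import r
import cv2,numpy as np
s=r.state();print(s)
ims=[]
for c in("scene","top"):
    im=r.camera(c);ims.append(im[:,:,::-1])
    k=r.calibration(c);print(c,k)
    for n in("case","flap","lid","screwdriver","pot_center","servo_a_center"):
        for d in r.outline_of(c,n)[:2]:
            print(c,n,d["conf"],d["xy"],d["region"].sum())
cv2.imwrite("pics/a.png",ims[0]);cv2.imwrite("pics/b.png",ims[1])
E
```

```text
pics
{'t': 0.0, 'joint_positions': array([ 1.05638045e+00,  4.91580161e-01,  1.55946100e+00,  1.63805126e-05,
        1.09170340e+00, -1.05614434e-01]), 'joint_velocities': array([-2.04511299e-04, -2.71441245e-04,  5.18827252e-05,  1.63490957e-04,
       -8.99880408e-04, -1.76764792e-03]), 'joint_efforts': array([-2.59646826e-03, -6.12635207e+01, -2.58168554e+01,  6.91555627e-02,
        4.83236276e-02, -9.24832989e-05]), 'tcp_pos': array([0.2483136 , 0.57330384, 0.23104496]), 'orientation': array([ 2.02984060e-01,  9.79181873e-01, -5.46282984e-04, -1.82628277e-04]), 'force': array([-1.06544184,  0.05832304, -0.36449649]), 'moment': array([-0.05257878, -0.01037893, -0.01900195]), 'grip_width': 1.0029753496593699}
scene {'fx': 379.2491708397368, 'fy': 379.2491708397368, 'cx': 252.44833011461654, 'cy': 189.63315258752283, 'camera_from_world': array([[ 0.65467924,  0.75590344, -0.00225441, -0.4217948 ],
       [ 0.59528297, -0.51740118, -0.61476354, -0.25685425],
       [-0.46586831,  0.40113092, -0.78870825,  1.16379933],
       [ 0.        ,  0.        ,  0.        ,  1.        ]])}
s
[... 239 characters left out ...]
 0.6 [137.2, 258.9] 565
scene servo_a_center 0.77 [184.7, 226.6] 272
top {'fx': 475.17764978348526, 'fy': 475.17764978348526, 'cx': 253.26260061146417, 'cy': 194.18573747357573, 'camera_from_world': array([[-0.00951749, -0.99981155, -0.01691998,  0.09525434],
       [-0.99345179,  0.01138084, -0.11368383,  0.57329931],
       [ 0.11385497,  0.0157272 , -0.99337289,  1.10142141],
       [ 0.        ,  0.        ,  0.        ,  1.        ]])}
top case 0.94 [309.9, 184.5] 8962
top flap 0.88 [303.8, 234.2] 767
top flap 0.25 [323.3, 156.2] 3746
top lid 0.76 [319.3, 155.5] 3790
top screwdriver 0.96 [240.5, 229.0] 445
top pot_center 0.94 [384.3, 213.7] 404
top servo_a_center 0.58 [333.1, 220.3] 299
```

View pics/a.png

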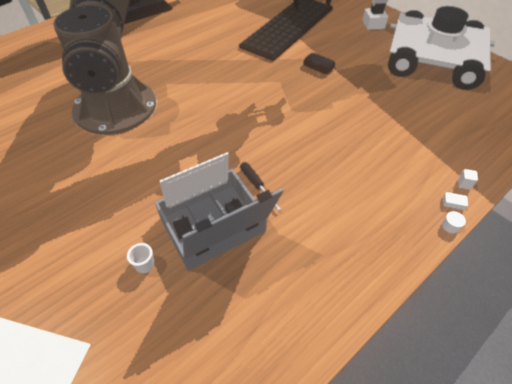

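View pics/b.png

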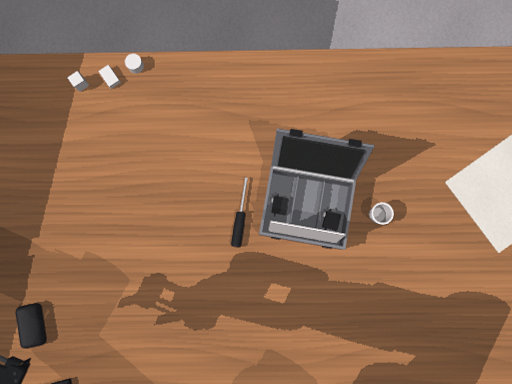

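The scene view shows the case with the white flap upright on the robot's side (~197,180) and the lid open on the far side (~227,224). The cup is at (140,258) and the screwdriver at (260,185). In the top view the lid hinge runs from (273,168) to (356,178), so the case is yawed about -7°. Next I'll fit the case pose and both joint angles to the masks.

```bash
cat > fit.py <<'E'
from workcell import r
import cv2,numpy as np
from scipy.optimize import differential_evolution
K={c:r.calibration(c) for c in("scene","top")}
def proj(c,P):
    k=K[c];T=k["camera_from_world"];q=P@T[:3,:3].T+T[:3,3]
    return np.c_[k["fx"]*q[:,0]/q[:,2]+k["cx"],k["fy"]*q[:,1]/q[:,2]+k["cy"]]
def box(x0,x1,y0,y1,z0,z1):
    return np.array([[x,y,z] for x in(x0,x1) for y in(y0,y1) for z in(z0,z1)],float)
def world(P,p):
    c,s=np.cos(p[2]),np.sin(p[2]);P=np.atleast_2d(P)
    return np.c_[p[0]+c*P[:,0]-s*P[:,1],p[1]+s*P[:,0]+c*P[:,1],P[:,2]]
def flap(B,a): # B: x along plate from hinge, z up when flat
    c,s=np.cos(a),np.sin(a);return np.c_[-.066+c*B[:,0]-s*B[:,2],B[:,1],.046+s*B[:,0]+c*B[:,2]]
def lid(B,a):
    c,s=np.cos(a),np.sin(a);return np.c_[.08-c*B[:,0]+s*B[:,2],B[:,1],.065+s*B[:,0]+c*B[:,2]]
def parts(p):
    return dict(case=[world(box(-.08,.08,-.1,.1,0,.065),p)],
      flap=[world(flap(box(.002,.112,-.08,.08,0,.003),p[3]),p)],
      lid=[world(lid(box(0,.16,-.1,.1,0,.006),p[4]),p),world(lid(box(.015,.145,-.085,.085,-.005,0),p[4]),p)])
def ras(c,Ps):
    m=np.zeros((384,512),np.uint8)
    for P in Ps: cv2.fillConvexPoly(m,cv2.convexHull(np.round(proj(c,P)*8).astype(np.int32)),1,shift=3)
    return m>0
def masks():
    M={}
    for c in K:
        r.camera(c)
        for n in("case","flap","lid"):
            d=r.outline_of(c,n)
            if d: M[c,n]=d[0]["region"]
    return M
def iou(a,b): return (a&b).sum()/max(1,(a|b).sum())
def cost(p,M,det=False):
    q=parts(p);o={}
    for c in K:
        o[c,"all"]=iou(ras(c,sum(q.values(),[])),np.any([M[k] for k in M if k[0]==c],0))
        for n in("flap","lid"):
            if (c,n) in M and not(c=="scene" and n=="flap"): o[c,n]=iou(ras(c,q[n]),M[c,n])
            elif (c,n) in M: o[c,n]=iou(ras(c,q[n])&~ras(c,q["lid"]),M[c,n])
    return o if det else -sum(o.values())
E
python3 - <<'E'
from fit import *
import pickle
M=masks()
R=differential_evolution(cost,[(.4,.7),(-.2,.1),(-.4,.2),(1.2,1.9),(1.2,2.05)],args=(M,),maxiter=60,popsize=12,seed=1)
p=R.x;print(p,cost(p,M,True));np.save("p.npy",p)
out=[]
for c in K:
    im=np.ascontiguousarray(r.camera(c)[:,:,::-1])
    im=cv2.resize(im,None,fx=3,fy=3)
    for n,col in(("case",(0,255,0)),("flap",(0,0,255)),("lid",(255,0,255))):
        for P in parts(p)[n]:
            u=proj(c,P)*3
            for i in range(8):
                for b in(1,2,4):
                    if i<i^b: cv2.line(im,*[tuple(int(v) for v in u[j]) for j in(i,i^b)],col,1)
    ctr=(proj(c,world([0,0,.06],p))[0]*3).astype(int)
    out.append(im[max(0,ctr[1]-250):ctr[1]+250,max(0,ctr[0]-200):ctr[0]+200][:500,:400])
    def ray(xy,z):
        T=K[c]["camera_from_world"];k=K[c]
        d=T[:3,:3].T@np.array([(xy[0]-k["cx"])/k["fx"],(xy[1]-k["cy"])/k["fy"],1]);o=-T[:3,:3].T@T[:3,3]
        return o+d*(z-o[2])/d[2]
    for n,z in(("screwdriver",.01),("pot_center",.03)):
        for d in r.outline_of(c,n): print(c,n,d["conf"],ray(d["xy"],z))
cv2.imwrite("pics/c.png",np.hstack(out))
E
```

```text
[ 0.53866105 -0.03441831 -0.18805538  1.43182413  1.87567003] {('scene', 'all'): np.float64(0.9094483635943101), ('scene', 'flap'): np.float64(0.9330802088277171), ('scene', 'lid'): np.float64(0.8958570885594831), ('top', 'all'): np.float64(0.9181362725450902), ('top', 'flap'): np.float64(0.9241379310344827), ('top', 'lid'): np.float64(0.9412219644238206)}
scene screwdriver 0.7 [0.49976181 0.12842816 0.01      ]
scene screwdriver 0.18 [ 0.56432313 -0.0042484   0.01      ]
scene pot_center 0.95 [ 0.51688913 -0.21087116  0.03      ]
scene pot_center 0.22 [ 0.51591715 -0.0192715   0.03      ]
top screwdriver 0.6 [0.49567109 0.11933629 0.01      ]
top pot_center 0.84 [ 0.52285342 -0.21840711  0.03      ]
top pot_center 0.39 [ 0.66747027 -0.07456476  0.03      ]
```

View pics/c.png

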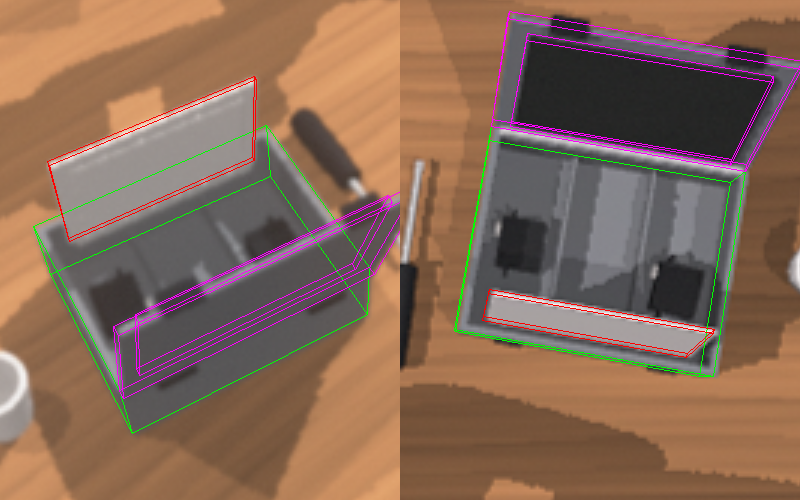

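The overlay matches both images: case at (0.539,-0.034), yaw -10.8°, flap 1.43, lid 1.88. I'll shut the fingers, align the tool's x with case -x, and go behind the flap.

```bash
cat > where.py <<'E'
from workcell import r
import numpy as np
from scipy.spatial.transform import Rotation as R
s=r.state();p=np.load("p.npy");T=R.from_quat(s["orientation"]);tip=s["tcp_pos"]+.017*T.as_matrix()[:,2]
c,n=np.cos(p[2]),np.sin(p[2]);d=tip[:2]-p[:2]
x=T.as_matrix()[:,0]
print("t %.2f tip in case mm"%s["t"],np.round([1e3*(c*d[0]+n*d[1]),1e3*(-n*d[0]+c*d[1]),1e3*tip[2]],1),"toolx vs case -x deg %.1f"%((np.degrees(np.arctan2(x[1],x[0])-p[2])-180+180)%360-180),"F",s["force"].round(1),"w %.2f"%s["grip_width"])
E
python3 -m jog '[[[0,0,0],-1],[[0,0,0],-1],[[0,0,0],-0.1],[[-0.5,-1,0],0],[[-0.5,-1,0],0],[[-0.5,-1,0],0],[[-0.5,-1,0],0],[[-0.5,-1,0],0]]' 1 10; python3 where.py
```

```text
t: 2.07
tcp_pos: [0.294, 0.4106, 0.2317]
orientation: [0.096, 0.995, 0.0, 0.0]
force: [1.7, -0.3, 0.2]
grip_width: 0.496
t 2.07 tip in case mm [-323.6  391.5  214.7] toolx vs case -x deg -0.2 F [ 1.7 -0.3  0.2] w 0.50
```

```bash
python3 -m jog '[[[-0.5,-1,0],0],[[-0.5,-1,0],0],[[-0.5,-1,0],0],[[-0.5,-1,0],0],[[-0.5,-1,0],0],[[-0.5,-1,0],0],[[-0.5,-1,0],0],[[-0.5,-1,0],0]]' >/dev/null;  python3 -m jog '[[[-0.5,-1,0],0],[[-0.5,-1,0],0],[[-0.5,-1,0.5],0],[[-0.5,-1,0.5],0],[[-0.5,-1,0.5],0],[[-0.3,0,0.5],0],[[0,0,0.4],0],[[0,0,0.3],0]]' >/dev/null; python3 where.py
```

```text
t 3.40 tip in case mm [-119.9    2.   132.6] toolx vs case -x deg -0.3 F [-0.1 -0.5 -0.1] w 0.00
```

```bash
python3 -m jog '[[[-0.6,0,0],0],[[-0.6,0,0],0],[[-0.65,0,0],0],[[-0.3,0,0.05],0],[[-0.3,0,0.05],0],[[-0.27,0,0.13],0],[[-0.27,0,0.14],0],[[0,0,0],0]]' >/dev/null;  python3 where.py; python3 - <<'E'
from fit import *
M=masks();p=np.load("p.npy")
for c in K:
    if (c,"flap") in M:
        v=[(iou(ras(c,parts([*p[:3],a,p[4]])["flap"]),M[c,"flap"]),a) for a in np.arange(0,1.6,.03)];print(c,max(v))
E
```

```text
t 4.07 tip in case mm [-29.7   2.6 121.7] toolx vs case -x deg -0.1 F [-1.1 -0.6 -0.1] w 0.01
scene (np.float64(0.6600985221674877), np.float64(0.96))
top (np.float64(0.12727272727272726), np.float64(1.56))
```

The flap follows the fingertips, and the scene view gives about 0.96 rad. I'll carry on along the arc.

```bash
python3 -m jog '[[[-0.25,0,0.15],0],[[-0.25,0,0.16],0],[[-0.2,0,0.21],0],[[-0.2,0,0.22],0],[[-0.15,0,0.26],0],[[-0.15,0,0.26],0],[[-0.1,0,0.28],0],[[-0.1,0,0.28],0]]' >/dev/null;python3 where.py; python3 -m jog '[[[-0.05,0,0.28],0],[[0,0,0.25],0],[[0,0,0.08],0],[[0,0,0.05],0],[[0,0,0],0],[[0,0,0],0]]' >/dev/null;  python3 where.py
```

```text
t 5.13 tip in case mm [11.8  2.6 66.8] toolx vs case -x deg -0.1 F [0.3 0.6 0.6] w 0.00
t 5.63 tip in case mm [12.9  2.6 49. ] toolx vs case -x deg -0.0 F [-4.1 -0.5 14.6] w 0.00
```

The tip is at 49 mm with 15 N up, so the flap is on its stop. I'll lift straight up and look.

```bash
python3 -m jog '[[[0,0,-0.5],0],[[0,0,-1],0],[[0,0,-1],0],[[0,0,-1],0],[[0,0,-1],0],[[0,0,-1],0],[[0,0,-1],0],[[0,0,-0.8],0]]' >/dev/null;python3 where.py; python3 - <<'E'
from fit import *
M=masks();p=np.load("p.npy")
for c in K:
  for n,i in(("flap",3),("lid",4)):
    if (c,n) in M:
        v=[]
        for a in np.arange(-.03,2,.03):
            q=p.copy();q[i]=a;v.append((iou(ras(c,parts(q)[n]),M[c,n]),a))
        print(c,n,max(v))
im=[cv2.resize(np.ascontiguousarray(r.camera(c)[100:300,100:400,::-1]),None,fx=1.3,fy=1.3) for c in K]
cv2.imwrite("pics/d.png",np.hstack(im))
E
```

```text
t 6.30 tip in case mm [ 12.8   2.6 269.3] toolx vs case -x deg -0.0 F [-0.1  0.1 -0.2] w 0.01
scene flap (np.float64(0.8760188760188761), np.float64(0.32999999999999996))
scene lid (np.float64(0.8847432582194311), np.float64(1.8599999999999999))
top flap (np.float64(0.19969627942293092), np.float64(0.8699999999999999))
top lid (np.float64(0.1350621285791464), np.float64(1.8599999999999999))
```

View pics/d.png

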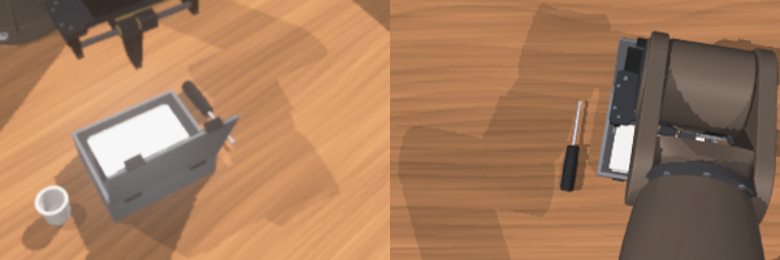

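The flap looks flat and the lid is still open. The 0.33 fit ignored the part of the flap hidden by the lid, so I'll refit with that masked out.

```bash
python3 - <<'E'
from fit import *
M=masks();p=np.load("p.npy");c="scene"
for a in np.arange(-.06,.5,.04):
    q=p.copy();q[3]=a;P=parts(q);print(round(a,2),round(iou(ras(c,P["flap"])&~ras(c,P["lid"]),M[c,"flap"]),3),end="; ")
im=cv2.resize(np.ascontiguousarray(r.camera("scene")[160:270,140:260,::-1]),None,fx=5,fy=5)
for a,col in((0,(0,200,0)),(.25,(0,0,255))):
    q=p.copy();q[3]=a;u=(proj(c,parts(q)["flap"][0][1::2])-[140,160])*5
    cv2.polylines(im,[u[[0,1,3,2]].astype(np.int32)],True,col,1)
cv2.imwrite("pics/e.png",im)
E
```

```text
-0.06 0.893; -0.02 0.894; 0.02 0.894; 0.06 0.89; 0.1 0.891; 0.14 0.887; 0.18 0.885; 0.22 0.881; 0.26 0.874; 0.3 0.866; 0.34 0.863; 0.38 0.841; 0.42 0.808; 0.46 0.76; 0.5 0.708;
```

View pics/e.png

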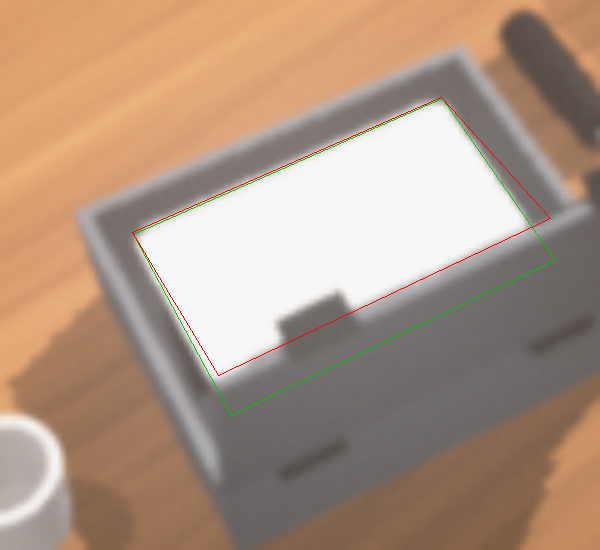

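The visible flap matches the green (flat) outline, so step 1 holds. Next I go over the lid to its outer side, passing between the two latches, and descend.

```bash
python3 -m jog '[[[-1,0,0],0],[[-1,0,0],0],[[-1,0,0],0],[[-1,0,0],0],[[-1,0,0],0],[[-0.6,0,0],0],[[0,0,0],0],[[0,0,0],0]]' >/dev/null;python3 where.py; python3 -m jog '[[[0,0,0.7],0],[[0,0,0.7],0],[[0,0,0.7],0],[[0,0,0.5],0],[[0,0,0],0]]' >/dev/null;python3 where.py
```

```text
t 7.92 tip in case mm [181.1   2.4 266. ] toolx vs case -x deg -0.1 F [-0.1  0.4 -0.4] w 0.00
t 8.33 tip in case mm [178.8   2.5 186.3] toolx vs case -x deg -0.0 F [ 0.2  0.5 -0.9] w 0.01
```

```bash
python3 -m jog '[[[0.6,0,0],0],[[0.5,0,0],0],[[0.4,0,0],0],[[0.4,0,0],0],[[0.4,0,0],0],[[0.4,0,0],0],[[0,0,0],0]]' >/dev/null;python3 where.py
```

```text
t 8.92 tip in case mm [ 98.4   2.7 191.1] toolx vs case -x deg -0.0 F [-0.2 -0.4 -0.1] w 0.01
```

```bash
python3 -m jog '[[[0.4,0,0.03],0],[[0.4,0,0.04],0],[[0.4,0,0.08],0],[[0.4,0,0.09],0],[[0.37,0,0.17],0],[[0.37,0,0.18],0],[[0,0,0],0]]' >/dev/null;python3 where.py; python3 - <<'E'
from fit import *
M=masks();p=np.load("p.npy")
for c in K:
    if (c,"lid") in M:
        v=[(round(iou(ras(c,parts([*p[:3],0,a])["lid"]),M[c,"lid"]),3),round(a,2)) for a in np.arange(0,2,.03)];print(c,max(v))
E
```

```text
t 9.50 tip in case mm [ 28.5   2.7 171.8] toolx vs case -x deg -0.0 F [ 1.  -0.4  0.1] w 0.01
scene (np.float64(0.898), np.float64(1.17))
top (np.float64(0.045), np.float64(0.93))
```

The lid is following. I'll continue the arc and then press.

```bash
python3 -m jog '[[[0.34,0,0.24],0],[[0.34,0,0.25],0],[[0.29,0,0.3],0],[[0.29,0,0.31],0],[[0.22,0,0.36],0],[[0.21,0,0.36],0],[[0.14,0,0.39],0],[[0.13,0,0.39],0]]' >/dev/null;python3 where.py; python3 -m jog '[[[0.07,0,0.41],0],[[0.06,0,0.3],0],[[0,0,0.1],0],[[0,0,0.08],0],[[0,0,0.03],0],[[0,0,0],0],[[0,0,0],0]]' >/dev/null;python3 where.py
```

```text
t 10.57 tip in case mm [-28.9   2.7  93.2] toolx vs case -x deg -0.0 F [1.1 0.1 0.9] w 0.00
t 11.15 tip in case mm [-32.7   2.7  70.4] toolx vs case -x deg -0.0 F [-19.5   1.9  70. ] w 0.00
```

The tip is at 70.4 mm with 70 N on it, so the lid is hard on its stop. I'll lift off and check.

```bash
python3 -m jog '[[[0,0,-0.5],0],[[0,0,-1],0],[[0,0,-1],0],[[0.5,0,-1],0],[[1,0,-0.5],0],[[1,0,0],0],[[1,0,0],0],[[0,0,0],0]]' >/dev/null; python3 -m jog '[[[0,1,0],0],[[0,1,0],0],[[0,1,0],0],[[0,1,0],0],[[0,1,0],0],[[0,1,0],0],[[0,1,0],0],[[0,1,0],0]]' >/dev/null; python3 -m jog '[[[0,0,0],0],[[0,0,0],0],[[0,0,0],0],[[0,0,0],0],[[0,0,0],0]]' >/dev/null;python3 where.py; python3 - <<'E'
from fit import *
M=masks();p=np.load("p.npy")
for c in K:
    if (c,"lid") in M:
        v=[(round(iou(ras(c,parts([*p[:3],0,a])["lid"]),M[c,"lid"]),3),round(a,2)) for a in np.arange(0,1,.02)];print(c,max(v))
    k=K[c];T=k["camera_from_world"];o=-T[:3,:3].T@T[:3,3]
    for n,z in(("screwdriver",.01),("pot_center",.03)):
        for e in r.outline_of(c,n)[:1]:
            xy=e["xy"];d=T[:3,:3].T@np.array([(xy[0]-k["cx"])/k["fx"],(xy[1]-k["cy"])/k["fy"],1]);print(c,n,e["conf"],(o+d*(z-o[2])/d[2]).round(3))
im=np.ascontiguousarray(r.camera("scene")[150:290,110:300,::-1]);im=cv2.resize(im,None,fx=4,fy=4)
for a,col in((0,(0,255,0)),(.1,(0,0,255))):
    u=(proj("scene",parts([*p[:3],0,a])["lid"][0][1::2])-[110,150])*4
    cv2.polylines(im,[u[[0,1,3,2]].astype(np.int32)],True,col,1)
cv2.imwrite("pics/f.png",im)
E
```

```text
t 12.90 tip in case mm [-137.5  241.9  185.9] toolx vs case -x deg -0.1 F [ 0.2 -0.4  0.4] w 0.00
scene (np.float64(0.949), np.float64(0.0))
scene screwdriver 0.7 [0.51  0.123 0.01 ]
scene pot_center 0.7 [ 0.521 -0.208  0.03 ]
top (np.float64(0.967), np.float64(0.04))
top screwdriver 0.82 [0.488 0.124 0.01 ]
top pot_center 0.77 [ 0.529 -0.217  0.03 ]
```

View pics/f.png

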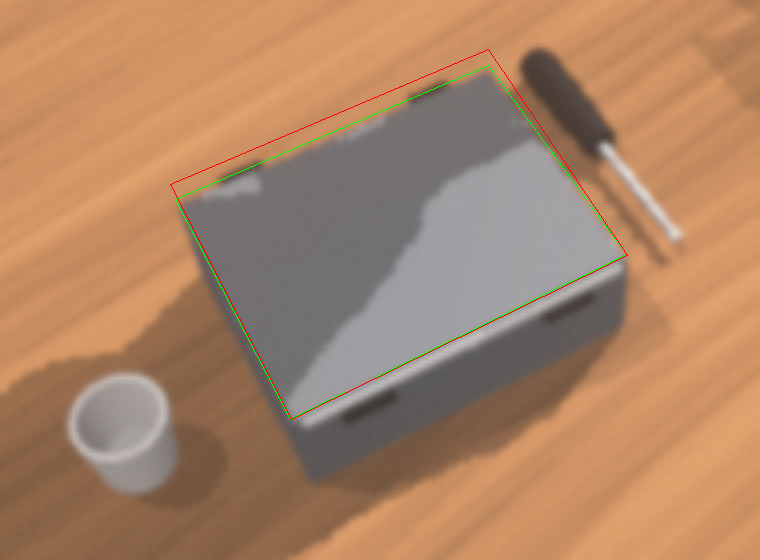

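The lid matches the shut (green) outline. The cup and screwdriver are where they were, and the arm is clear.

```bash
python3 -c "
from workcell import r
print(r.close_job())"
```

```text
the job is handed in; nothing more can be done
None
```

I closed the servo case with the shut fingertips only. I pushed the flap down flat first, then went over the lid to its outer side, swung it shut and pressed it onto its stop. The job was handed in at about 13 s of the 58 s allowed; no verdict is reported.

- **Flap:** the fingertips stopped at 49.0 mm with about 15 N, which matches the folded height. The scene picture also matched the flat outline. The first scene fit gave 0.33 rad because it ignored the part hidden by the lid. With that masked out the best fit was about 0, though the fit is flat near its peak. The lid was still open, at about 1.86 rad.
- **Lid:** the fingertips stopped at 70.4 mm against the 71 mm given, pressing with about 70 N, more than planned but under the 120 N limit. After lifting off, the scene view fitted 0.00 rad and the top view 0.04 rad. The top view was only roughly fitted, but it is close to the 0.05 limit.
- **Cup and screwdriver:** repeat detections agree to within about 12 mm of the first ones, which I take as detector scatter, as nothing came near them. The servos are hidden under the flap, so I could not check them at the end.
- **Arm:** it was well clear of the case with near-zero force when I handed in.

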